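# Index the dust hood over to the alabaster disc

### The job

The arm of the bench dust hood is pinned in the middle hole of its index plate, between two carving blocks. Swing it round by one hole towards the block that carries the white alabaster disc, the way a carver does with one finger: hook a fingertip under the red pull ring without gripping it, lift the spring pin out of its hole, swing the arm, and let the pin drop fully home in that next hole. Let go and leave the carvings and tools where they are.

Things in the scene. Friction and masses are not known exactly. Their poses are not given: they have to be found in the camera images.
- post: Fixed standpipe of the dust hood. Origin on the bench, on the vertical swing axis of the arm; z up. Its -x is the arm's middle position (towards the robot at yaw 0), its +y the robot's left. Flange radius 85 mm, 10 mm high; green swivel sleeve on it, radius 47 mm, up to 156 mm high.
- index_plate (a point): Top face of the fixed steel index plate, on the swing axis, 60 mm above the bench; axes as the post's. A fan 10 mm thick, radius 206 mm, with five brass-bushed holes on a circle of radius 180 mm about this point, 22.5 degrees (0.393 rad) apart.
- dust_arm (a joint): Swing of the arm, rad; 0 = pinned in the middle hole (start). Positive swings hood and ring towards the post's +y, negative towards its -y. Holes at -0.785, -0.393, 0, 0.393, 0.785, play 0.015 rad either way; stops at +-0.84. Once unpinned it swings stiffly: even friction (under 3 N at the ring) holds it where it is left.
- index_pin (a joint): Lift of the spring pin, m: 0 = home in a hole, 0.009 = nose riding on the plate, 0.018 = upper stop. Spring and weight: 7.5 N at 0, 10 N at 0.009, 13 N at the stop. Lifted over 0.010 the arm is free. Let go over a hole the pin snaps home by itself; let go between holes it rides on the plate and drops in when the arm brings it over a hole.
- pull_ring: Upright red pull ring, rigid on top of the pin: round bar 7 mm thick, 70 mm outside, 56 mm clear inside. Origin: ring centre, 141 mm above the bench with the pin home, 180 mm from the swing axis, 20 degrees to the +y side of the duct. x: level, normal to the ring, from ring to swing axis; y: across the ring; z up. It can be entered along x with fingers slanting 45 degrees down.
- pin_housing (a point): Centre of the top of the steel pin housing under the ring, 99 mm above the bench, 25 mm thick. It stands on a green bracket 40 mm wide, top 72 mm above the bench, that runs to the swing axis.
- hood_mouth (a point): Centre of the mouth of the green fishtail hood at the arm's end, 265 mm from the swing axis, 97 mm above the bench; x points along the arm to the axis. The mouth is 170 mm wide, 63 to 131 mm high; the hood narrows over 85 mm to the round duct, 50 mm thick, axis 98 mm high.
- disc: White alabaster disc, 110 mm across, 28 mm thick, lying loose on one of two carving blocks (wood with rubber top, 130 mm square, 50 mm high, 360 mm from the swing axis, one each side of the hood). Origin at the centre of its underside. Its side of the hood is the way to swing. To be left alone.
- bowl: Dark grey stone bowl, 100 mm across, 60 mm high, loose on the other carving block; origin at the centre of its underside. To be left alone.
- mallet: Dark wooden carver's mallet standing on its head on the bench on the post's -y side, 82 mm across, 225 mm high; origin at the centre of its underside. To be left alone.
- chisel: Stone chisel lying on the bench on the post's +y side, 240 mm long along its x, 29 mm high; origin on the bench at the ferrule, wooden handle to -x, steel blade to +x. To be left alone.

How it is judged:
By the outcome, as a careful person would: the job done as asked, in the order asked, and still so for the second after the job is handed in, with the robot touching nothing.
It also fails if it takes over 45 s, if anything falls off the work surface, if the arm or the gripper's body presses on something with over 40 N, if the wrist force passes 120 N, or if a joint passes its speed limit or range.

### The arm

A 7-joint arm with a two-finger parallel gripper is mounted at the origin on the work surface. World frame = base frame: x ahead of the robot, y to its left, z up, the work surface at z = 0. Lengths are in m, angles in rad, forces in N, time in s.
With the tool pointing down it reaches from about 0.4 to 0.85 m from the base axis. Payload 10.4 kg.
Tool frame: the origin (TCP) lies at the very end of the fingers, on their centre line; the grasp point (between the pads) lies r.tcp_to_grasp behind it (r.tcp_to_grasp is the distance from the TCP to the grasp point, in m); z points along the fingers, y is the line along which they close (so a half turn about z gives the same grasp; the last joint's range is limited). The gripper opens to 87 mm and grips with 3 to 60 N. Pads are 19 mm wide; open, the fingers measure 117 mm over their backs; the gripper's body (75 mm by 190 mm) begins 51 mm behind the grasp point.
Start: joints at [1.281, 0.332, -0.065, 1.46, 0.022, 1.35, -0.088], TCP at [0.165, -0.603, 0.223] pointing down, gripper open.
Joint ranges: [-2.6, 2.6], [-0.5, 2.12], [-1.47, 1.34], [0.16, 2.42], [-1.27, 4.41], [0.06, 2.06], [-2.6, 2.6]. Speed limits (rad/s): [2.22, 2.22, 2.79, 2.79, 3.14, 3.14, 3.14].

### API

Orientations are given as a unit quaternion [x, y, z, w].
In Python, from bench import monitor, cams, ticket, r gives the robot as it stands.
- The arm moves only by the shell command python3 -m crank 'ROWS' [OPENING] [FORCE]. ROWS is a JSON object whose one key "steps" holds a list of rows, each a list of 2 entries, a list of its own where there are three numbers: the shift along the world's x, y, z in units of 25 mm (1.0 is 25 mm), then the turn, a rotation vector about the world's x, y, z in units of 5 degrees (1.0 is 5 degrees). In form: {"steps": [[[x, y, z], [ax, ay, az]], ...]}. A call has 1 to 10 rows; each row shifts and turns the commanded pose from where the row before left it; what a row does not reach is not made up. A row lasts 1/12 s, in which the tool goes at most 41.7 mm and 7.16 degrees, less where a joint would pass 70% of its speed; a pose out of reach is approached as far as the arm can. A call is refused whole if a number of a shift passes 1 or a number of a turn 1, either way. A call with a gripper value outside its range is refused whole. OPENING is the finger opening in mm, from 0 to 87, set as the call begins (- or left out, the last holds). The fingers move at their own pace and stop on an object; FORCE is the grip in N (left out, the last holds). Time passes only in rows, so rows that do not move let the fingers close. It gives the time, the measured TCP pose, the force, the opening and the grip force at its end, in the units of the state.
- monitor.read_state(): the state, without advancing time (a new reading comes with each control period).
- cams.camera(name): name is "scene" or "top" or "wrist"; returns a dict with "pixels" (400x640x3 uint8, blue, green, red), "z_map" (400x640 float32, m along the optical axis (not along the pixel's ray), 0 where there is no reading), "vfov" (degrees; the focal length in pixels is half the picture's height over the tangent of half this angle, whatever the lens; pixels are square), "cx", "cy" (the principal point, pixels), "T" (4x4, takes a point from camera to world coordinates). Camera axes: x right, y up, looking along -z (the intrinsics and any distortion apply to the point x, -y, -z); pixel columns grow to the right and rows downward; lengths in m; the calibration is good to about 2 mm. A picture is of the moment at which its call begins.
- ticket.close_job(): hands the job in; it is judged then, once.
The state is a dict: "time": time; "joint_positions": joint angles; "joint_vel": joint speeds; "joint_torque": joint torques, N m; "ee_pos": TCP position; "eef_rot": TCP orientation; "ft_force": force on the tool from outside, world axes, zero at the start; "torque": the same for the moment, N m; "width": finger opening in m; "grip_force": force on a finger pad.
Only numpy, scipy, OpenCV 4.12 (cv2) and the standard library are available. Lean on these libraries where they do the work, as an engineer would, in place of code of your own. Each camera call takes 0.05 s, during which the arm holds its last target. There are 200 camera calls.

## Working session

There is one attempt and no reset: what is moved stays moved. The work goes in short steps, Python scripts to look and compute and a shell command to move; the robot and the scene stay as the last step left them, time stands still between calls to the robot, and variables do not carry over. Pictures are saved under pics/ and viewed, at most 10 in all, crops included, and the job is handed in when it is done.

```bash
ls; mkdir -p pics
python3 - <<'E'
from bench import monitor,cams,r
import cv2,numpy as np
s=monitor.read_state();print({k:np.round(v,3) for k,v in s.items()},r.tcp_to_grasp)
for n in("scene","top"):
    c=cams.camera(n);cv2.imwrite(f"pics/{n}0.png",c["pixels"]);np.savez(f"{n}0.npz",**c)
    print(n,c.keys(),c["vfov"],c["cx"],c["cy"],np.round(c["T"],3))
E
```

```text
pics
{'time': np.float64(0.0), 'joint_positions': array([ 1.281,  0.333, -0.065,  1.461,  0.022,  1.35 , -0.088]), 'joint_vel': array([ 0.001,  0.001, -0.   ,  0.001,  0.001,  0.001,  0.002]), 'joint_torque': array([ 0.0000e+00, -6.2325e+01,  2.5000e-02, -3.8991e+01, -6.1000e-02,
        4.0000e-02,  0.0000e+00]), 'ee_pos': array([ 0.165, -0.603,  0.222]), 'eef_rot': array([ 0.991,  0.133, -0.   , -0.001]), 'ft_force': array([ 0.178,  0.43 , -0.02 ]), 'torque': array([-0.01 , -0.083,  0.012]), 'grip_force': np.float64(0.0), 'width': np.float64(0.087)} 0.0187
scene dict_keys(['pixels', 'z_map', 'vfov', 'cx', 'cy', 'T']) 51.39652933685753 323.28247259769216 197.553535000159 [[-0.199 -0.553  0.809  1.43 ]
 [ 0.98  -0.109  0.166  0.148]
 [-0.004  0.826  0.564  0.681]
 [ 0.     0.     0.     1.   ]]
top dict_keys(['pixels', 'z_map', 'vfov', 'cx', 'cy', 'T']) 48.61106430321291 319.684040782808 198.22243380121364 [[-0.009  0.986 -0.167  0.389]
 [-1.    -0.012 -0.012 -0.015]
 [-0.013  0.166  0.986  1.313]
 [ 0.     0.     0.     1.   ]]
```

View pics/scene0.png

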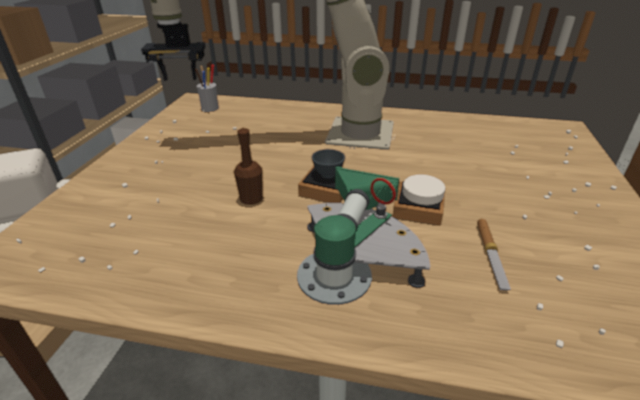

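View pics/top0.png

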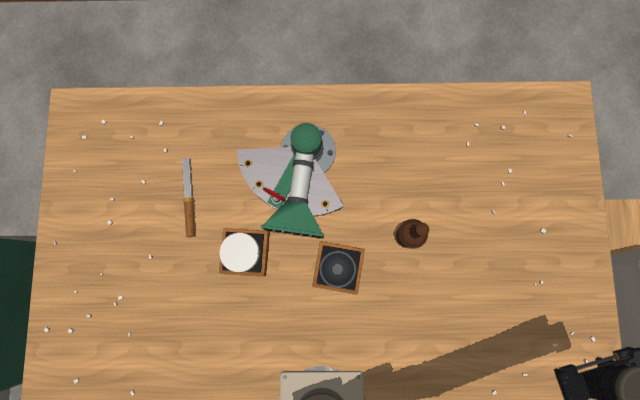

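The disc (top view, 239,252) is on the +y side, so the swing is positive. The ring is at (273,194), the post at (306,140) and the bowl at (338,268). Next I'll measure them.

```bash
cat > h.py <<'E'
import cv2,numpy as np
def cast(c,uv,z):
    f=200/np.tan(np.radians(float(c["vfov"]))/2);T=c["T"];uv=np.atleast_2d(uv).astype(float)
    d=np.c_[(uv[:,0]-c["cx"])/f,-(uv[:,1]-c["cy"])/f,-np.ones(len(uv))]@T[:3,:3].T
    return T[:3,3]+d*((z-T[2,3])/d[:,2])[:,None]
def pts(c,m):
    f=200/np.tan(np.radians(float(c["vfov"]))/2);v,u=np.nonzero(m&(c["z_map"]>0));Z=c["z_map"][v,u]
    p=np.c_[(u-c["cx"])/f*Z,-(v-c["cy"])/f*Z,-Z]
    return p@c["T"][:3,:3].T+c["T"][:3,3]
def mask(c,n):
    h=cv2.cvtColor(c["pixels"],cv2.COLOR_BGR2HSV);H,S,V=[h[...,i].astype(int) for i in range(3)]
    return {"red":((H<6)|(H>174))&(S>150)&(V>80),"green":(H>60)&(H<90)&(S>100),"white":(S<40)&(V>200)}[n]
E
python3 - <<'E'
from h import *
for n in("scene","top"):
    c=dict(np.load(n+"0.npz"))
    for k in("red","green","white"):
        m=mask(c,k)
        nl,l,st,ce=cv2.connectedComponentsWithStats(m.astype(np.uint8))
        for i in range(1,nl):
            if st[i,4]>(25 if k=="red" else 200):
                p=pts(c,l==i);print(n,k,st[i],ce[i].round(1),len(p),np.median(p,0).round(3),p.min(0).round(3),p.max(0).round(3))
                if k=="red":
                    q=p[np.abs(p[:,2]-.141)<.05]; 
                    lo,hi=q.min(0),q.max(0)
                    t=q[q[:,2]>.0]; u,s,v=np.linalg.svd(t-t.mean(0)); print("ring mean",t.mean(0),"normal",v[2],"line",v[0],len(t))
                    (a,b),r_=cv2.minEnclosingCircle(t[:,:2].astype(np.float32)); print("span",a,b,r_)
                if k=="green":
                    q=p[np.abs(p[:,2]-.156)<.004]; 
                    if len(q)>50:(a,b),r_=cv2.minEnclosingCircle(q[:,:2].astype(np.float32)); print("sleeve top",a,b,r_,q.mean(0))
    if n=="top":
        for nm,uv,z in(("disc",(239,252),.078),("bowl",(338,268),.11),("hole-",(325,204),.06),("hole+1",(259,184),.06),("hole+2",(248,163),.06),("mallet",(412,234),.1)):print(nm,cast(c,uv,z).round(3))
E
```

```text
scene red [211  64   3  18  40] [211.7  71.8] 40 [-0.157 -0.646  0.134] [-0.718 -0.929 -0.037] [-0.143 -0.636  0.172]
ring mean [-0.15428338 -0.64477622  0.14022336] normal [-0.20778593  0.9557044  -0.20845647] line [ 0.21077059 -0.16435785 -0.96361935] 33
span -0.1552005261182785 -0.6461003422737122 0.012318569235503674
scene red [371 179  25  25 127] [383.3 190.9] 127 [0.604 0.124 0.145] [0.585 0.092 0.108] [0.619 0.151 0.176]
ring mean [0.60327651 0.12246102 0.14307897] normal [-0.88182581  0.47153547  0.00612803] line [0.31659417 0.58233677 0.748767  ] 127
span 0.6017740368843079 0.12132236361503601 0.03377225995063782
scene green [336 167  43  41 623] [353.9 182.2] 621 [0.537 0.043 0.125] [ 0.49  -0.009  0.069] [0.587 0.106 0.131]
scene green [ 315  216   71   48 1419] [340.8 238.3] 1415 [0.783 0.049 0.121] [ 0.609 -0.005  0.068] [0.803 0.133 0.157]
sleeve top 0.7607477307319641 0.0350150428712368 0.03050939179956913 [0.75957677 0.03480343 0.15365432]
scene white [  0 150  35  24 566] [ 15.2 161.4] 563 [ 0.28  -1.309 -0.11 ] [ 0.186 -1.409 -0.119] [ 0.366 -1.228 -0.104]
scene wh
[... 562 characters left out ...]
490537524223 0.03467606008052826 [0.755578   0.03642705 0.15480474]
top green [275 156  20  41 312] [285.4 180.2] 311 [0.647 0.095 0.072] [0.606 0.072 0.065] [0.723 0.127 0.078]
top green [ 262  198   61   39 1238] [293.3 219.2] 1235 [0.53  0.068 0.127] [ 0.486 -0.007  0.065] [0.602 0.154 0.136]
top white [294 165  12  32 217] [299.7 180.5] 215 [0.639 0.052 0.122] [0.596 0.038 0.117] [0.683 0.068 0.129]
top white [ 220  233   38   39 1170] [238.4 252.1] 1168 [0.448 0.226 0.078] [0.396 0.174 0.071] [0.501 0.278 0.086]
disc [[0.448 0.225 0.078]]
bowl [[ 0.401 -0.049  0.11 ]]
hole- [[ 0.583 -0.016  0.06 ]]
hole+1 [[0.644 0.174 0.06 ]]
hole+2 [[0.707 0.207 0.06 ]]
mallet [[ 0.491 -0.253  0.1  ]]
```

```bash
cat >> h.py <<'E'
from scipy.spatial.transform import Rotation as R
AX=np.array([.757,.035])
def goal(ang,through,zc,tilt=45):
    "ring at ang deg (-x to +y) about AX; TCP `through` m past ring plane, finger axis crossing plane at zc -> remaining shift, turn units"
    from bench import monitor
    s=monitor.read_state();a=np.radians(ang);dh=np.array([np.cos(a),-np.sin(a)])
    p=np.r_[AX-.18*dh+through*dh,zc-through/np.tan(np.radians(tilt))]
    t=np.radians(tilt);z=np.r_[dh*np.sin(t),-np.cos(t)];y=np.array([np.sin(a),np.cos(a),0]);x=np.cross(y,z)
    Rt=R.from_matrix(np.c_[x,y,z]);q=R.from_quat(s["eef_rot"])
    print("t",round(float(s["time"]),2),"pos",np.round(s["ee_pos"],4),"F",np.round(s["ft_force"],1),"goal",p.round(4))
    print("shift units",((p-s["ee_pos"])/.025).round(2),"turn units",((Rt*q.inv()).as_rotvec(degrees=True)/5).round(2),"tool z",q.apply([0,0,1]).round(3),"y",q.apply([0,1,0]).round(3),"q",np.round(s["joint_positions"],2))
E
python3 -m crank '{"steps":[[[0.9,0.5,0.8],[0,0,1]],[[0.9,0.5,0.8],[0,0,1]],[[0.9,0.5,0.8],[0,0,1]],[[0.9,0.5,0.8],[0,0,1]],[[0.9,0.5,0.8],[0,0,1]],[[0.9,0.5,0.8],[0,0,1]],[[0.9,0.5,0.8],[0,0,1]],[[0.9,0.5,0.8],[0,0,1]],[[0.9,0.5,0.8],[0,0,1]],[[0.9,0.5,0.8],[0,0,1]]]}' 0 5
python3 -m crank '{"steps":[[[0.4,1,0],[0,0,1]],[[0.4,1,0],[0,0,1]],[[0.4,1,0],[0,0,1]],[[0.4,1,0],[0,0,1]],[[0.4,1,0],[0,0,1]],[[0.4,1,0],[0,0,1]],[[0.4,1,0],[0,0,1]],[[0.4,1,0],[0,0,1]],[[0.4,1,0],[0,0,1]],[[0.4,1,0],[0,0,1]]]}'
python3 -c "
from h import *
goal(28.7,-.039,.143)"
```

```text
time: 0.93
ee_pos: [0.3906, -0.4771, 0.4233]
eef_rot: [0.841, 0.541, -0.0, -0.0]
ft_force: [-0.5, -0.3, -0.4]
width: 0.0285
grip_force: 0.0
time: 1.77
ee_pos: [0.49, -0.2266, 0.4223]
eef_rot: [0.533, 0.846, -0.0, -0.0]
ft_force: [0.5, -0.2, 0.0]
width: 0.0006
grip_force: 0.0
t 1.77 pos [ 0.49   -0.2266  0.4223] F [ 0.5 -0.2  0. ] goal [0.5649 0.1402 0.182 ]
shift units [ 3.   14.67 -9.61] turn units [-6.64 -6.29  6.78] tool z [-0.  0. -1.] y [ 0.902  0.431 -0.   ] q [ 0.82  0.16 -0.55  1.28  0.08  1.72  0.73]
```

```bash
python3 -m crank '{"steps":[[[0.1,1,0],[0,0,0.716]],[[0.1,1,0],[0,0,0.716]],[[0.1,1,0],[0,0,0.716]],[[0.1,1,0],[0,0,0.716]],[[0.1,1,0],[0,0,0.716]],[[0.1,1,0],[0,0,0.716]],[[0.1,1,0],[0,0,0.716]],[[0.1,1,0],[0,0,0.716]],[[0.1,1,0],[0,0,0.716]],[[0.1,1,0],[0,0,0.716]]]}' >/dev/null
python3 -m crank '{"steps":[[[0.1,0.5,-0.3],[-0.48,-0.877,0]],[[0.1,0.5,-0.3],[-0.48,-0.877,0]],[[0.1,0.5,-0.3],[-0.48,-0.877,0]],[[0.1,0.5,-0.3],[-0.48,-0.877,0]],[[0.1,0.5,-0.3],[-0.48,-0.877,0]],[[0.1,0.5,-0.3],[-0.48,-0.877,0]],[[0.1,0.5,-0.3],[-0.48,-0.877,0]],[[0.1,0.5,-0.3],[-0.48,-0.877,0]],[[0.1,0.5,-0.3],[-0.48,-0.877,0]]]}'
python3 - <<'E'
from h import *
goal(28.7,-.039,.143)
from bench import cams
c=cams.camera("wrist");cv2.imwrite("pics/w1.png",c["pixels"]);np.savez("w1.npz",**c)
p=pts(c,mask(c,"red"));print(len(p),p.mean(0).round(3),p.min(0).round(3),p.max(0).round(3))
E
```

```text
time: 3.35
ee_pos: [0.5368, 0.1371, 0.3552]
eef_rot: [0.228, 0.894, -0.094, 0.374]
ft_force: [-0.4, 0.2, 0.3]
width: 0.0005
grip_force: 0.0
t 3.35 pos [0.5368 0.1371 0.3552] F [-0.4  0.2  0.3] goal [0.5649 0.1402 0.182 ]
shift units [ 1.13  0.12 -6.93] turn units [ 0.    0.07 -0.02] tool z [ 0.625 -0.339 -0.703] y [0.479 0.878 0.003] q [ 0.56 -0.29 -1.12  1.9   0.5   1.03  0.29]
571 [0.6   0.123 0.142] [0.581 0.068 0.058] [0.712 0.153 0.176]
```

View pics/w1.png

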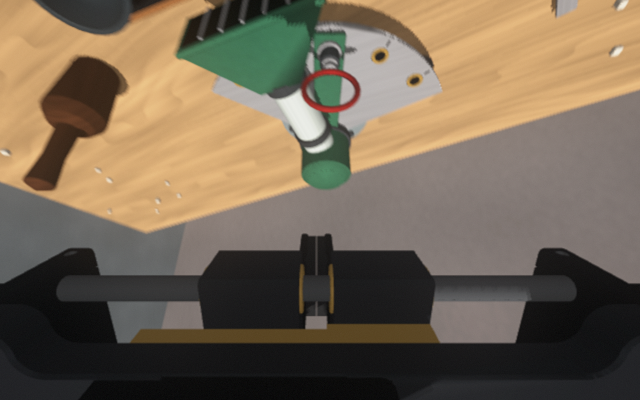

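The wrist view shows the ring at (330,90), open towards the fingers, with the duct to its left. I'll refine the ring and hole positions from this view, then move to the pre-pose.

```bash
python3 -m crank '{"steps":[[[0.16,0.02,-0.99],[0,0,0]],[[0.16,0.02,-0.99],[0,0,0]],[[0.16,0.02,-0.99],[0,0,0]],[[0.16,0.02,-0.99],[0,0,0]],[[0.16,0.02,-0.99],[0,0,0]],[[0.16,0.02,-0.99],[0,0,0]],[[0.16,0.02,-0.99],[0,0.07,0]],[[0,0,0],[0,0,0]]]}' >/dev/null
python3 - <<'E'
from h import *
goal(28.7,-.039,.143);goal(28.7,.018,.143)
from bench import cams
C={"w1":dict(np.load("w1.npz")),"w2":cams.camera("wrist"),"scene":cams.camera("scene")}
for n in("w2","scene"):cv2.imwrite(f"pics/{n}.png",C[n]["pixels"])
a=np.radians(28.7);dh=np.array([np.cos(a),-np.sin(a),0]);rt=np.array([np.sin(a),np.cos(a),0])
for n,c in C.items():
    m=mask(c,"red").astype(np.uint8)
    cs,_=cv2.findContours(m,cv2.RETR_EXTERNAL,cv2.CHAIN_APPROX_NONE);k=max(cs,key=cv2.contourArea)
    (u,v),ax,an=cv2.fitEllipse(cv2.convexHull(k));p=pts(c,m>0);p=p[np.abs(p[:,2]-.145)<.04]
    q=cast(c,(u,v),.141)[0];d=q[:2]-AX
    print(n,"ellipse",round(u),round(v),np.round(ax),"centre at z.141",q.round(4),"rad",np.hypot(*d).round(4),"ang",np.degrees(np.arctan2(d[1],-d[0])).round(1),"depth median",np.median(p@dh).round(4),"expect",((AX-.18*dh[:2])@dh[:2]).round(4),"lat mid",((p@rt).max()/2+(p@rt).min()/2).round(4),"exp",((AX-.18*dh[:2])@rt[:2]).round(4),"z",p[:,2].min().round(3),p[:,2].max().round(3))
E
```

```text
t 4.07 pos [0.5621 0.1367 0.1817] F [-1.  -0.8 -1.7] goal [0.5649 0.1402 0.182 ]
shift units [0.11 0.14 0.01] turn units [-0.02 -0.2   0.03] tool z [ 0.607 -0.34  -0.718] y [ 0.482  0.876 -0.007] q [ 0.51  0.28 -1.33  2.06  1.18  1.15 -0.33]
t 4.07 pos [0.5621 0.1367 0.1817] F [-1.  -0.8 -1.7] goal [0.6149 0.1128 0.125 ]
shift units [ 2.11 -0.96 -2.27] turn units [-0.02 -0.2   0.03] tool z [ 0.607 -0.34  -0.718] y [ 0.482  0.876 -0.007] q [ 0.51  0.28 -1.33  2.06  1.18  1.15 -0.33]
w1 ellipse 330 90 [42. 56.] centre at z.141 [0.6011 0.1225 0.141 ] rad 0.1788 ang 29.3 depth median 0.4638 expect 0.4672 lat mid 0.3958 exp 0.3942 z 0.11 0.176
w2 ellipse 322 221 [78. 84.] centre at z.141 [0.6045 0.1198 0.141 ] rad 0.1745 ang 29.1 depth median 0.4632 expect 0.4672 lat mid 0.3945 exp 0.3942 z 0.109 0.169
scene ellipse 383 191 [22. 27.] centre at z.141 [0.5985 0.1213 0.141 ] rad 0.1805 ang 28.5 depth median 0.4699 expect 0.4672 lat mid -0.1114 exp 0.3942 z 0.109 0.176
```

View pics/w2.png

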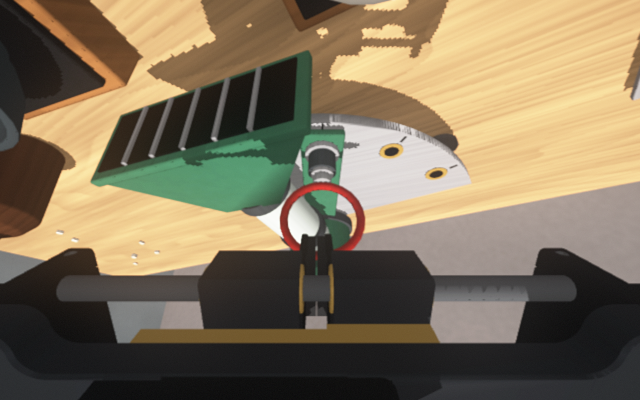

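The fingertips (316,250) sit about 5 mm to the -y side of the ring centre (322,221), as the numbers also show. I'll correct sideways and then enter along the finger axis. Joint 3 is close to its limit, so I'll keep the yaw constant.

```bash
python3 -m crank '{"steps":[[[0.1,0.18,0],[0,-0.2,0]],[[0,0,0],[0,0,0]]]}' | tail -4
python3 -c "
from h import *
goal(28.7,.018,.143)"
python3 -m crank '{"steps":[[[0.25,-0.14,-0.28],[0,0,0]],[[0.25,-0.14,-0.28],[0,0,0]],[[0.25,-0.14,-0.28],[0,0,0]],[[0.25,-0.14,-0.28],[0,0,0]],[[0,0,0],[0,0,0]]]}' |tail -4
python3 -c "
from h import *
goal(28.7,.018,.143)"
```

```text
eef_rot: [0.231, 0.892, -0.093, 0.377]
ft_force: [-0.3, 0.4, 1.0]
width: 0.0004
grip_force: 0.0
t 4.33 pos [0.5668 0.1427 0.1903] F [-0.3  0.4  1. ] goal [0.6149 0.1128 0.125 ]
shift units [ 1.92 -1.2  -2.61] turn units [-0.02  0.16  0.03] tool z [ 0.629 -0.34  -0.699] y [0.482 0.876 0.008] q [ 0.49  0.27 -1.33  2.05  1.2   1.15 -0.36]
eef_rot: [0.231, 0.893, -0.093, 0.375]
ft_force: [-2.2, 0.2, -4.0]
width: 0.0007
grip_force: 1.5
t 4.75 pos [0.5912 0.1274 0.1603] F [-2.2  0.2 -4. ] goal [0.6149 0.1128 0.125 ]
shift units [ 0.95 -0.58 -1.41] turn units [-0.02  0.11  0.04] tool z [ 0.626 -0.34  -0.702] y [0.483 0.875 0.006] q [ 0.44  0.37 -1.24  2.05  1.31  1.15 -0.4 ]
```

```bash
python3 -m crank '{"steps":[[[-0.35,0.2,0],[0,0,0]],[[0,0,-0.25],[0,0,0]],[[0,0,-0.25],[0,0,0]],[[0,0,0],[0,0,0]]]}' | tail -3
python3 - <<'E'
from h import *
goal(28.7,.018,.141)
from bench import cams
c=cams.camera("wrist");cv2.imwrite("pics/w3.png",c["pixels"][150:350,200:440])
E
```

```text
ft_force: [0.4, 1.0, -0.8]
width: 0.0002
grip_force: 0.0
t 5.08 pos [0.5824 0.1321 0.1469] F [ 0.4  1.  -0.8] goal [0.6149 0.1128 0.123 ]
shift units [ 1.3  -0.77 -0.96] turn units [-0.01  0.12  0.04] tool z [ 0.626 -0.341 -0.701] y [0.483 0.875 0.006] q [ 0.41  0.38 -1.23  2.07  1.33  1.16 -0.44]
```

View pics/w3.png

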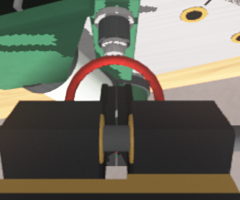

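The fingers (col 117) are centred in the ring (65–163) and clear of it. Entering now.

```bash
python3 -m crank '{"steps":[[[0.32,-0.19,-0.2],[0,0,0]],[[0.32,-0.19,-0.2],[0,0,0]],[[0.32,-0.19,-0.24],[0,0,0]],[[0.32,-0.19,-0.28],[0,0,0]],[[0,0,0],[0,0,0]]]}' | tail -3
python3 -c "
from h import *
goal(28.7,.018,.141)"
```

```text
ft_force: [0.1, -0.6, 0.4]
width: 0.0005
grip_force: 0.0
t 5.55 pos [0.6157 0.1109 0.1222] F [ 0.1 -0.6  0.4] goal [0.6149 0.1128 0.123 ]
shift units [-0.03  0.08  0.03] turn units [-0.01  0.09  0.08] tool z [ 0.623 -0.343 -0.703] y [0.486 0.874 0.005] q [ 0.4   0.46 -1.15  2.05  1.42  1.13 -0.45]
```

```bash
for i in 1 2 ; do :; done
python3 -m crank '{"steps":[[[0,0.06,0.2],[0,0,0]],[[0,0,0.2],[0,0,0]],[[0,0,0],[0,0,0]]]}' | sed -n '2p;4p'
python3 -m crank '{"steps":[[[0,0,0.12],[0,0,0]],[[0,0,0],[0,0,0]]]}' | sed -n '2p;4p'
python3 -m crank '{"steps":[[[0,0,0.12],[0,0,0]],[[0,0,0],[0,0,0]]]}' | sed -n '2p;4p'
python3 -m crank '{"steps":[[[0,0,0.12],[0,0,0]],[[0,0,0],[0,0,0]]]}' | sed -n '2p;4p'
```

```text
ee_pos: [0.6139, 0.1159, 0.1344]
ft_force: [-2.4, 0.9, -8.0]
ee_pos: [0.6137, 0.1156, 0.1369]
ft_force: [-4.6, 2.5, -7.9]
ee_pos: [0.6139, 0.1156, 0.1399]
ft_force: [-6.2, 3.4, -9.3]
ee_pos: [0.6138, 0.1157, 0.1428]
ft_force: [-4.5, 2.7, -10.6]
```

```bash
python3 -m crank '{"steps":[[[0,0,0.12],[0,0,0]],[[0,0,0],[0,0,0]]]}' | sed -n '2p;4p'
cat >> h.py <<'E'
def ring(c):
    m=mask(c,"red").astype(np.uint8);m[:100]=0
    cs,_=cv2.findContours(m,cv2.RETR_EXTERNAL,cv2.CHAIN_APPROX_NONE);k=max(cs,key=cv2.contourArea)
    p=pts(c,m>0);p=p[np.abs(p[:,2]-.15)<.05];d=np.median(p[:,:2],0)-AX
    return "bbox",cv2.boundingRect(k),"zmax",np.sort(p[:,2])[-5:].mean().round(4),"ang",np.degrees(np.arctan2(d[1],-d[0])).round(1)
E
python3 - <<'E'
from h import *
from bench import cams
for n in("scene","top"):
    c=cams.camera(n);print(n,ring(dict(np.load(n+"0.npz"))),ring(c))
    if n=="scene":cv2.imwrite("pics/s4.png",cv2.resize(c["pixels"][120:300,250:500],None,fx=3,fy=3))
E
```

```text
ee_pos: [0.6138, 0.1156, 0.1458]
ft_force: [-6.2, 3.0, -9.7]
scene ('bbox', (371, 179, 25, 25), 'zmax', np.float64(0.1745), 'ang', np.float64(30.1)) ('bbox', (372, 173, 24, 28), 'zmax', np.float64(0.1866), 'ang', np.float64(30.7))
top ('bbox', (264, 188, 21, 13), 'zmax', np.float64(0.1776), 'ang', np.float64(27.6)) ('bbox', (263, 187, 21, 13), 'zmax', np.float64(0.1908), 'ang', np.float64(26.9))
```

View pics/s4.png

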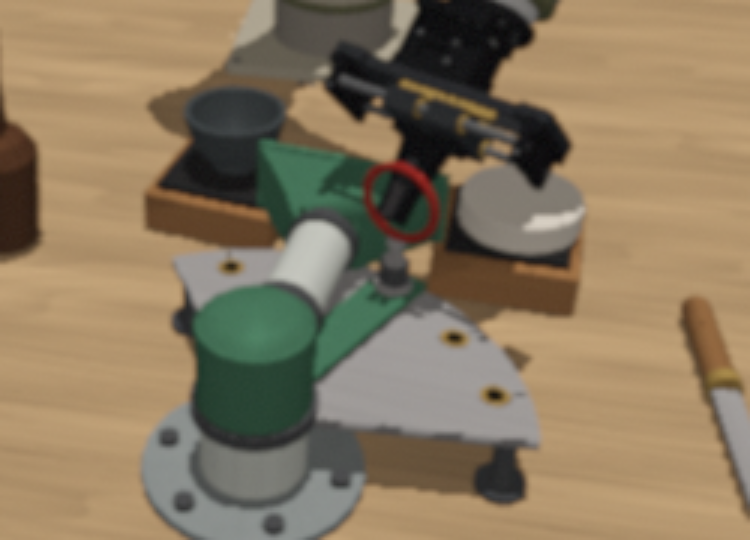

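The scene view shows the fingers through the ring at (400,200) in the crop. The ring is up about 12–13 mm, the arm hasn't moved, and the disc is clear of the hand. Swinging now, the first half then a check.

```bash
python3 -m crank '{"steps":[[[0,0,0.06],[0,0,0]],[[0.14,0.245,0],[0,0,0]],[[0.15,0.24,0],[0,0,0]],[[0.16,0.235,0],[0,0,0]],[[0.168,0.225,0],[0,0,0]],[[0.18,0.22,0],[0,0,0]],[[0,0,0],[0,0,0]]]}' | sed -n '1,2p;4p'
python3 - <<'E'
from h import *
from bench import cams,monitor
for n in("scene","top"):
    c=cams.camera(n);print(n,ring(c))
print(np.round(monitor.read_state()["joint_positions"],2))
E
```

```text
time: 7.15
ee_pos: [0.6337, 0.147, 0.1466]
ft_force: [-6.1, 6.0, -10.5]
scene ('bbox', (385, 179, 23, 29), 'zmax', np.float64(0.1867), 'ang', np.float64(42.5))
top ('bbox', (253, 178, 19, 17), 'zmax', np.float64(0.1894), 'ang', np.float64(38.1))
[ 0.33  0.49 -1.16  1.96  1.39  1.2  -0.4 ]
```

```bash
python3 -m crank '{"steps":[[[0.187,0.211,0],[0,0,0]],[[0.195,0.206,0],[0,0,0]],[[0.2,0.2,0],[0,0,0]],[[0.21,0.19,0],[0,0,0]],[[0.216,0.182,0],[0,0,0]],[[0,0,0],[0,0,0]]]}' | sed -n '1,2p;4p'
cat >> h.py <<'E'
def armang(c):
    "angle of the white duct (top view), line fit"
    m=mask(c,"white");m[:,:270]=0;m[215:]=0;m[:150]=0
    n,l,st,ce=cv2.connectedComponentsWithStats(m.astype(np.uint8));i=1+np.argmax(st[1:,4])
    p=pts(c,l==i);d=p[:,:2].mean(0)-AX
    return "duct",st[i],np.degrees(np.arctan2(d[1],-d[0])).round(2)
E
python3 - <<'E'
from h import *
from bench import cams,monitor
print(armang(dict(np.load("top0.npz"))))
for n in("scene","top"):
    c=cams.camera(n);print(n,ring(c))
print(armang(c))
cv2.imwrite("pics/t5.png",cv2.resize(c["pixels"][100:300,200:400],None,fx=3,fy=3,interpolation=2))
print(np.round(monitor.read_state()["joint_positions"],2))
E
```

```text
time: 7.75
ee_pos: [0.6586, 0.1732, 0.1466]
ft_force: [-8.8, 11.6, -11.4]
('duct', array([294, 165,  12,  32, 217], dtype=int32), np.float64(8.65))
scene ('bbox', (397, 186, 19, 30), 'zmax', np.float64(0.1866), 'ang', np.float64(53.5))
top ('bbox', (246, 167, 15, 19), 'zmax', np.float64(0.1886), 'ang', np.float64(50.3))
('duct', array([272, 160,  24,  31, 307], dtype=int32), np.float64(31.55))
[ 0.25  0.56 -1.12  1.87  1.42  1.24 -0.39]
```

View pics/t5.png

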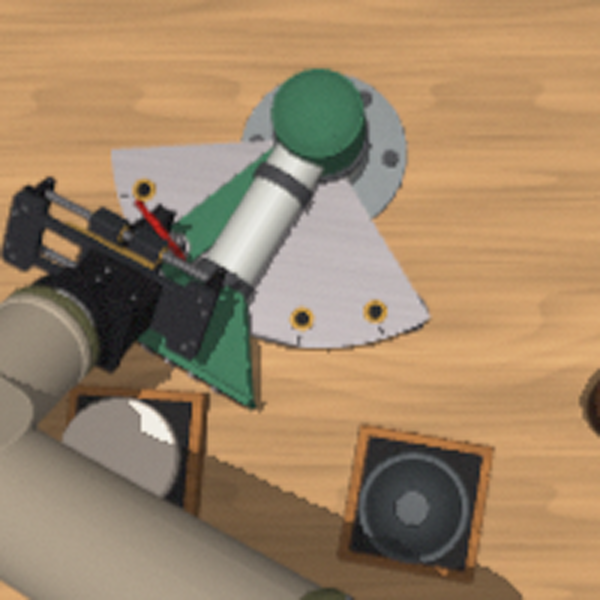

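The top view shows the ring over where the +1 hole should be, the hood clear of the disc, and the disc and bowl unmoved. Lowering now.

```bash
python3 -m crank '{"steps":[[[0,0,-0.2],[0,0,0]],[[0,0,-0.2],[0,0,0]],[[0,0,-0.2],[0,0,0]],[[0,0,0],[0,0,0]]]}' | sed -n '1,2p;4p'
python3 -m crank '{"steps":[[[0,0,-0.2],[0,0,0]],[[0,0,-0.15],[0,0,0]],[[0,0,0],[0,0,0]],[[0,0,0],[0,0,0]]]}' | sed -n '1,2p;4p'
python3 - <<'E'
from h import *
from bench import cams,monitor
for n in("scene","top"):
    c=cams.camera(n);print(n,ring(c))
    if n=="scene":cv2.imwrite("pics/s6.png",cv2.resize(c["pixels"][120:300,250:500],None,fx=3,fy=3))
print(armang(c))
E
```

```text
time: 8.18
ee_pos: [0.6593, 0.1716, 0.1327]
ft_force: [-4.8, 7.8, -5.6]
time: 8.52
ee_pos: [0.6606, 0.1684, 0.1248]
ft_force: [0.6, 0.7, 0.4]
scene ('bbox', (396, 190, 20, 30), 'zmax', np.float64(0.175), 'ang', np.float64(55.3))
top ('bbox', (246, 168, 11, 12), 'zmax', np.float64(0.176), 'ang', np.float64(51.6))
('duct', array([272, 160,  24,  31, 304], dtype=int32), np.float64(31.4))
```

View pics/s6.png

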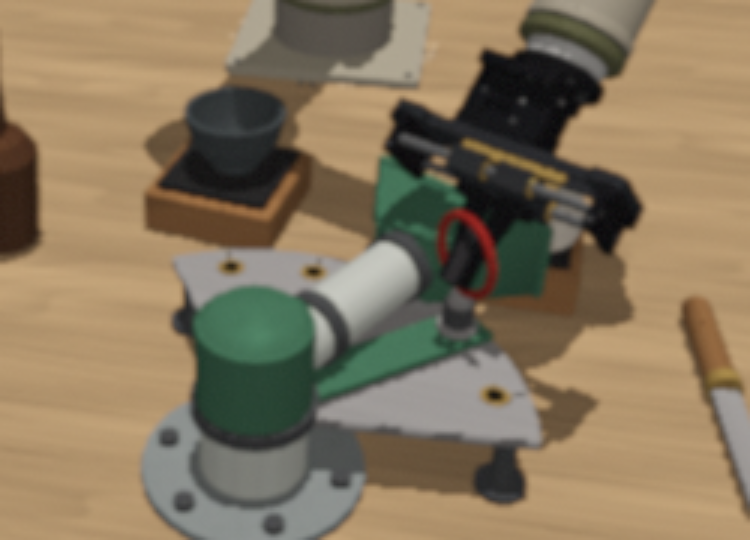

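The ring top is back at 0.175 m, its pinned height (riding on the plate would read 0.184), there is no load on the fingers, and the pin is on the +1 hole. Withdrawing along the fingers.

```bash
python3 -m crank '{"steps":[[[-0.25,0.138,0.282],[0,0,0]],[[-0.25,0.138,0.282],[0,0,0]],[[-0.25,0.138,0.282],[0,0,0]]]}' | sed -n '1,2p;4p'
python3 -m crank '{"steps":[[[-0.4,0.22,0.45],[0,0,0]],[[-0.4,0.22,0.45],[0,0,0]],[[-0.4,0.22,0.45],[0,0,0]],[[-0.4,0.22,0.6],[0,0,0]],[[-0.4,0.2,0.8],[0,0,0]],[[-0.3,0,0.8],[0,0,0]],[[0,0,0.8],[0,0,0]],[[0,0,0.8],[0,0,0]],[[0,0,0],[0,0,0]],[[0,0,0],[0,0,0]]]}' | sed -n '1,2p;4p'
python3 - <<'E'
from h import *
from bench import cams,monitor
for n in("scene","top"):
    c=cams.camera(n);print(n,ring(c),[x.round(3) for x in [np.median(pts(c,mask(c,"white")&(np.indices((400,640))[1]>(390 if n=="scene" else 215))&(np.indices((400,640))[1]<(450 if n=="scene" else 262))&(np.indices((400,640))[0]>150)),0)]])
    cv2.imwrite(f"pics/{n}7.png",c["pixels"])
print(armang(c))
E
```

```text
time: 8.87
ee_pos: [0.6404, 0.1798, 0.1462]
ft_force: [0.1, 0.8, 0.6]
time: 9.7
ee_pos: [0.5832, 0.207, 0.2756]
ft_force: [0.1, -0.3, -0.4]
scene ('bbox', (396, 191, 20, 28), 'zmax', np.float64(0.1743), 'ang', np.float64(54.2)) [array([0.435, 0.208, 0.077])]
top ('bbox', (246, 168, 16, 19), 'zmax', np.float64(0.1766), 'ang', np.float64(48.9)) [array([0.437, 0.207, 0.078])]
('duct', array([272, 160,  25,  31, 327], dtype=int32), np.float64(31.37))
```

View pics/scene7.png

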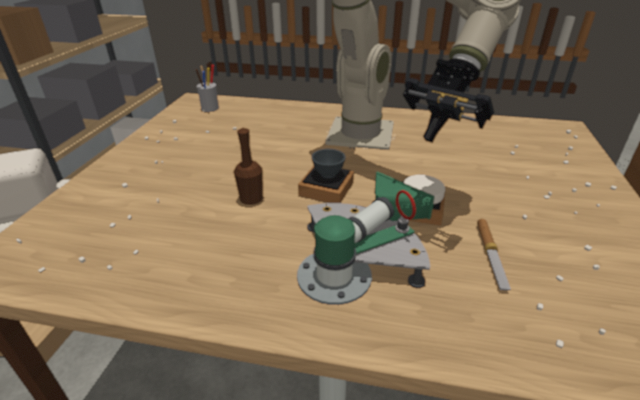

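The scene view shows the ring free at (405,205), standing at pinned height with the arm one hole round. The disc (424,187), bowl, mallet and chisel are where they were, and the robot is clear.

```bash
python3 -c "
from bench import ticket
print(ticket.close_job())"
```

```text
the job is handed in; nothing more can be done
None
```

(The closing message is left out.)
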